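Turn the soup's hotplate down to 2

TASK

The soup in the blue casserole has come to the boil. With a fingertip against the bar of the selector in front of its hotplate, gently push the selector round, counting the clicks, down to setting 2 without running past it, then take the hand away. Do not pinch the selector, leave the other hotplate's selector on its setting, and do not shift the pots, the tin or the mug.

Things in the scene. Friction and masses are not known exactly. Their poses are not given: they have to be found in the camera images.
- hob: twin electric hotplate, a fixed steel box 380 mm deep (x), 500 wide (y), flat top 85 mm above the table. Origin: centre of its underside. x points from the control strip (its near edge) to the back, y to its left; turned by up to 13 degrees. Two dark 180 mm plates, 8 mm proud of the top, 75 mm behind the origin, 120 mm left and right; the selector in front of each plate works that plate
- sel_left (a joint): setting of the selector of the left (hob +y) plate: 0 = off, plus 0.6283 rad (36 degrees) per click clockwise seen from above; setting n is 0.6283 n, the last is 6. It starts on 4, 5 or 6. A sprung roller holds it at each setting: about 0.1 N m (4 N at the bar's end) drives it out; past half-way it springs into the next by itself within 0.2 s, ahead of the finger
- sel_right (a joint): setting of the selector of the right (hob -y) plate: 0 = off, plus 0.6283 rad (36 degrees) per click clockwise seen from above; setting n is 0.6283 n, the last is 6. It starts on 4, 5 or 6 and has the same clicks
- left_axis (a point): point on the left selector's upright turning axis, level with the top of its bar, 117 mm above the table, 115 mm in front of the hob's origin and 190 mm straight in front of the plate's centre; fixed to the hob. Printed round it: a ring (off) 108 degrees anticlockwise from straight back, then clockwise every 36 degrees six growing ticks, 1 to 6; setting 3 points straight back (hob +x), 2 is 36 degrees anticlockwise of that
- right_axis (a point): the same for the right selector, with the same scale printed round it
- left_pointer (a point): point on the top of the left selector's bar, on the white line that marks its pointer end, 26 mm from the axis; turns with it. Its x axis points from the turning axis to the pointer end
- right_pointer (a point): the same for the right selector
- knob_left: the left selector: a black disc, 62 mm across, top 9 mm above the steel top, and across it an upright black bar, the part to push: 60 mm long (its x, pointer end at +x), 13 wide, from 9 to 32 mm above the steel top, centred on the axis. A white line runs along the pointer half of the bar's top and down that end. Origin on the axis at the steel top, 85 mm above the table
- knob_right: the right selector, made alike
- left_plate (a point): centre of the top face of the left hotplate, 93 mm above the table
- right_plate (a point): centre of the top face of the right hotplate
- casserole: the blue enamel casserole with lid, 168 mm across, 126 mm high, two loop handles reaching 110 mm from its axis to its left and right (its y), about 2.4 kg. Loose, it stands on one of the two plates, left or right by chance. Origin: centre of its underside
- stockpot: the pale, bare-steel stockpot with lid, 166 mm across, 150 mm high, two dark loop handles reaching 109 mm from its axis, about 2.6 kg. Loose, it stands on the other plate. Origin: centre of its underside
- tin: a food tin with a red label, 74 mm across, 108 mm high, loose on the table beside the hob, left or right of it. Origin: centre of its underside
- mug: a white mug, 80 mm across, 92 mm high, with a handle on its robot side, loose on the table at the other side of the hob. Origin: centre of its underside
Mind the look-alikes: they are no part of the job. Of the things like the casserole, leave any that is orange or pink; of the rest the smaller one is meant.

How it is judged:
By the outcome, as a careful person would: the job done as asked, in the order asked, and still so for the second after the job is handed in, with the robot touching nothing.
It also fails if it takes over 42 s, if anything falls off the work surface, if the arm or the gripper's body presses on something with over 40 N, if the wrist force passes 120 N, or if a joint passes its speed limit or range.

ROBOT

A 7-joint arm with a two-finger parallel gripper is mounted at the origin on the work surface. World frame = base frame: x ahead of the robot, y to its left, z up, the work surface at z = 0. Lengths are in m, angles in rad, forces in N, time in s.
With the tool pointing down it reaches from about 0.4 to 0.925 m from the base axis. Payload 5.6 kg.
Tool frame: the origin (TCP) lies midway between the tips of the shut fingers; the grasp point (between the pads) lies 19 mm behind it; x points along the fingers, y is the direction in which the jaws open and shut, and the axes are right-handed (so a half turn about x gives the same grasp; the last joint's range is limited). The gripper opens to 85 mm and grips with 20 to 120 N. Pads are 22 mm wide; open, the fingers measure 114 mm over their backs; the gripper's body (76 mm by 85 mm) begins 54 mm behind the grasp point. The pads swing forward as they close: fully open they stand 13 mm farther back than shut.
Start: joints at [-1.359, 0.468, -0.012, 1.603, 0.006, 1.071, -0.056], TCP at [0.164, 0.629, 0.231] pointing down, gripper open.
Joint ranges: [-2.53, 2.53], [-0.31, 2.02], [-1.57, 1.55], [0.28, 2.44], [-1.29, 4.43], [0.15, 1.84], [-2.92, 2.92]. Speed limits (rad/s): [2.57, 2.57, 3.14, 3.14, 3.14, 3.14, 3.14].

INTERFACE

Orientations are given as a 3x3 rotation matrix whose columns are the frame's x, y, z axes.
In Python, from bench import status, vision, ticket gives the robot as it stands.
- The arm moves only by the tool move_arm, never from a script. Its argument "steps" is one flat list of numbers, 5 for each row, row after row: the shift along the tool's x, y, z in m, then the turn about the tool's x in degrees, then the closure, from 0 (fully open) to 1 (shut). A call has 1 to 12 rows; each row shifts and turns the commanded pose from where the row before left it, along the tool's axes as they then stand; what a row does not reach is not made up. A row lasts 1/12 s, in which the tool goes at most 41.7 mm and 7.16 degrees, less where a joint would pass 70% of its speed; a pose out of reach is approached as far as the arm can. A call is refused whole if a number of a shift passes 0.0417 or a number of a turn 7.16, either way. A call with a gripper value outside its range is refused whole. The fingers move at their own pace and stop on an object; "squeeze" is the grip in N (left out, the last holds). Time passes only in rows, so rows that do not move let the fingers close. It gives the time, the measured TCP pose, the force and the opening at its end, in the units of the state.
- status.sense(): the state, without advancing time (a new reading comes with each control period).
- vision.capture(name): name is "scene" or "top" or "wrist"; returns the picture (384x512x3 uint8, red, green, blue); there is no depth.
- vision.camera_params(name): a dict with "intrinsics" (3x3 intrinsics, pixels), "distortion" ([k1, k2, p1, p2, k3] as OpenCV has them; the pictures are not rectified), "camera_from_world" (4x4, takes a point from world to camera coordinates). Camera axes: x right, y up, looking along -z (the intrinsics and any distortion apply to the point x, -y, -z); pixel columns grow to the right and rows downward; lengths in m; the calibration is good to about 2 mm. A picture is of the moment at which its call begins: read the wrist's pose just before it. camera_params takes no time and is no camera call; for the wrist camera it gives the pose at the moment of the call.
- ticket.hand_in(): hands the job in, once; it reports no verdict.
Trained networks look in the newest picture that a camera, given by its name, has taken for a name from the list of things; names that differ only in an ending like _2 or _b are one class to them, and where a whole thing is asked for, a point or a joint stands for the part that bears it (a point fixed in the world has none). Each returns a list of dicts, best first, with "score" (0 to 1); they miss things now and then, are a little off and sometimes report something else, mostly with a low value. They report only what shows in the picture. A call takes as long as a camera call. They do not tell look-alikes from the thing itself.
- vision.outline_of(camera, thing): "region" (384x512 bool, what is visible of it) and "xy" ([column, row] in pixels, amid what is visible of it).
The state is a dict: "time": time; "joint_positions": joint angles; "joint_vel": joint speeds; "joint_efforts": joint torques, N m; "position": TCP position; "orientation": TCP orientation; "force": force on the tool from outside, world axes, zero at the start; "ft_torque": the same for the moment, N m; "width": finger opening in m.
Only numpy, scipy, OpenCV 4.12 (cv2) and the standard library are available. Lean on these libraries where they do the work, as an engineer would, in place of code of your own. Each camera call takes 0.05 s, during which the arm holds its last target.

## Working session

There is one attempt and no reset: what is moved stays moved. The work goes in short steps, Python scripts to look and compute and a tool call to move; the robot and the scene stay as the last step left them, time stands still between calls to the robot, and variables do not carry over. Pictures are saved under pics/ and viewed, and the job is handed in when it is done.

Besides the shell and the picture viewer there is one more tool, called after "Call:" as name(argument=value, ...) on one line, values as JSON. move_arm: Moves the arm, as the interface text tells. Its arguments: {"type":"object","properties":{"steps":{"type":"array"},"squeeze":{"type":"number"}},"required":["steps"]}

```bash
mkdir -p pics
cat > h.py <<'E'
import numpy as np, cv2
from bench import status, vision, ticket
def snap(n,f):
    im=vision.capture(n); cv2.imwrite('pics/'+f,cv2.resize(im[:,:,::-1],(800,600),interpolation=cv2.INTER_CUBIC)); cv2.imwrite('pics/raw_'+f,im[:,:,::-1]); return im
def proj(n,P,p=None):
    p=p or vision.camera_params(n); T=np.array(p['camera_from_world']); P=np.atleast_2d(P)
    c=P@T[:3,:3].T+T[:3,3]; c=c*[1,-1,-1]
    return cv2.projectPoints(c,np.zeros(3),np.zeros(3),np.array(p['intrinsics']),np.array(p['distortion']))[0][:,0]
def unproj(n,uv,z,p=None):
    p=p or vision.camera_params(n); T=np.array(p['camera_from_world'])
    u=cv2.undistortPoints(np.array(uv,float).reshape(-1,1,2),np.array(p['intrinsics']),np.array(p['distortion']))[:,0]
    d=np.c_[u[:,0],-u[:,1],-np.ones(len(u))]@T[:3,:3]; o=-T[:3,:3].T@T[:3,3]
    return o+d*((z-o[2])/d[:,2])[:,None]
E
python3 - <<'E'
from h import *
s=status.sense(); print(s['time'],s['position'],s['orientation'],s['width'])
for n in ['scene','top']:
    snap(n,n+'1.png')
E
```

```text
0.0 [0.16375417 0.62844287 0.23030864] [[-3.49687836e-04  2.52100514e-01  9.67700991e-01]
 [-1.77905769e-03  9.67699362e-01 -2.52100732e-01]
 [-9.99998356e-01 -1.80975245e-03  1.10108661e-04]] 0.08536859169157095
```

View pics/scene1.png

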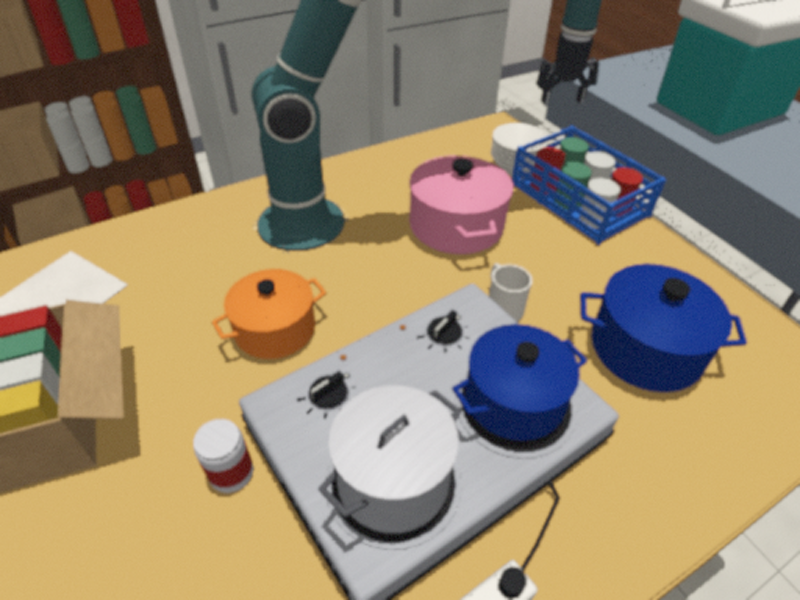

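View pics/top1.png

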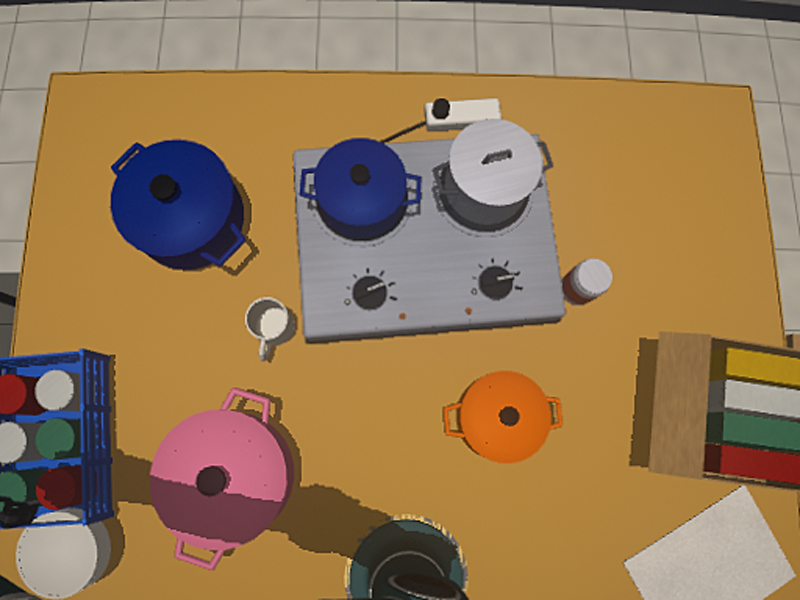

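Scene picture: the blue casserole of normal size is on the hob's left plate (top view ≈(360,185)), so the left selector at ≈(370,292) is the one to turn. Next I fit the hob pose and zoom in.

Run:
```python
from h import *
im=vision.capture('top')
for t in ['knob_left','knob_right','hob','left_pointer','casserole','mug']:
    for r in vision.outline_of('top',t)[:4]:
        ys,xs=np.where(r['region']); print(t,round(r['score'],2),r['xy'],xs.min(),xs.max(),ys.min(),ys.max(), unproj('top',[r['xy']],0.1)[0].round(3))
        if t=='hob' and r['score']>.5:
            c=max(cv2.findContours(r['region'].astype(np.uint8),0,2)[0],key=cv2.contourArea)
            print(cv2.approxPolyDP(c,6,True)[:,0].tolist())
c=cv2.resize(im[160:225,185:365],None,fx=4.4,fy=4.4,interpolation=cv2.INTER_CUBIC)
cv2.imwrite('pics/c1.png',c[:,:,::-1])
```

```text
knob_left 0.74 [236.2, 186.2] 226 246 176 196 [0.529 0.073 0.1  ]
knob_right 0.67 [315.7, 179.9] 307 329 170 189 [ 0.55 -0.16  0.1 ]
knob_right 0.39 [274.4, 168.2] 188 361 62 219 [ 0.584 -0.038  0.1  ]
hob 0.87 [275.9, 171.3] 188 361 62 218 [ 0.575 -0.043  0.1  ]
[[348, 112], [325, 140], [306, 144], [275, 110], [288, 89], [250, 91], [270, 113], [269, 129], [231, 154], [191, 125], [192, 109], [209, 95], [190, 96], [196, 217], [356, 205]]
left_pointer 0.78 [233.7, 185.6] 226 246 176 196 [0.531 0.08  0.1  ]
casserole 0.97 [140.0, 305.4] 96 187 249 363 [0.191 0.335 0.1  ]
casserole 0.82 [113.7, 129.4] 71 155 89 172 [0.701 0.444 0.1  ]
casserole 0.64 [323.0, 269.0] 284 359 237 296 [ 0.292 -0.173  0.1  ]
casserole 0.58 [227.5, 118.4] 193 268 87 153 [0.738 0.102 0.1  ]
mug 0.77 [171.8, 205.9] 156 188 190 230 [0.47  0.257 0.1  ]
mug 0.74 [318.0, 179.2] 307 328 171 189 [ 0.552 -0.166  0.1  ]
```

View pics/c1.png

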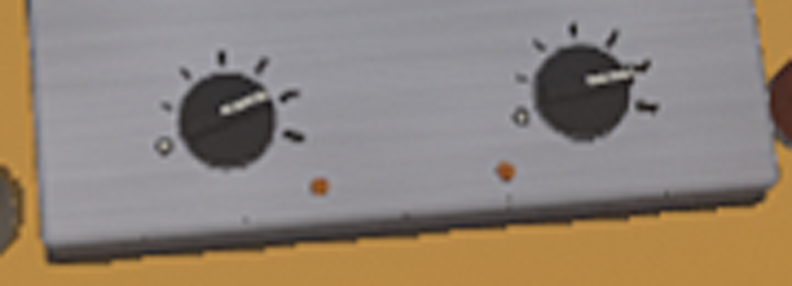

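Run:
```python
from h import *
import scipy.optimize as so
f=lambda L:[(a/4.4+185-.4,b/4.4+160-.4) for a,b in L]
tl=f([(163,145),(167,106),(186,74),(221,57),(262,65),(290,97),(293,135)])
tr=f([(520,117),(521,78),(539,45),(573,29),(613,38),(643,66),(647,106)])
P=[unproj('top',t,0.085)[:,:2] for t in (tl,tr)]
ang=np.radians(108-36*np.arange(7))
def mod(q):
    x,y,a=q[:3]; R=np.array([[np.cos(a),-np.sin(a)],[np.sin(a),np.cos(a)]])
    return [np.array([x,y])+(np.array([-.115,s*.12])+q[3:,None]*np.c_[np.cos(ang),np.sin(ang)])@R.T for s in (1,-1)]
r=so.least_squares(lambda q:np.concatenate([(m-p).ravel() for m,p in zip(mod(q),P)]),np.r_[.64,-.04,.09,[.04]*7])
q=r.x; print(q.round(4),np.sqrt((r.fun**2).mean()))
a=q[2]; R=np.array([[np.cos(a),-np.sin(a)],[np.sin(a),np.cos(a)]])
for n,v in dict(L=(-.115,.12),R=(-.115,-.12),pl=(.075,.12)).items(): print(n,(q[:2]+R@v).round(4))
im=cv2.imread('pics/raw_top1.png')
im=cv2.resize(im[60:230,170:390],None,fx=3.5,fy=3.5,interpolation=cv2.INTER_CUBIC)
def dr(pts,z,col):
    W=np.array([np.r_[q[:2]+R@p,z] for p in pts]); 
    for u in proj('top',W): cv2.circle(im,tuple(int(v) for v in ((u-[170,60]+.5)*3.5)),2,col,-1)
dr([(sx*.19,sy*.25) for sx in(-1,1) for sy in (-1,1)],.085,(0,0,255))
t=np.linspace(0,6.28,40)
for s in (1,-1):
    dr([(-.115+.031*np.cos(x),s*.12+.031*np.sin(x)) for x in t],.094,(0,255,0))
    k=np.radians(-72 if s==1 else -72)
    dr([(-.115+d*np.cos(k),s*.12+d*np.sin(k)) for d in (0,.01,.02,.03)],.117,(0,0,255))
cv2.imwrite('pics/c2.png',im)
```

```text
[ 0.6555 -0.0356  0.0913  0.0458  0.0416  0.0425  0.0439  0.0444  0.0458
  0.0453] 0.00046931563563169717
L [0.53   0.0735]
R [ 0.5519 -0.1655]
pl [0.7193 0.0908]
```

View pics/c2.png

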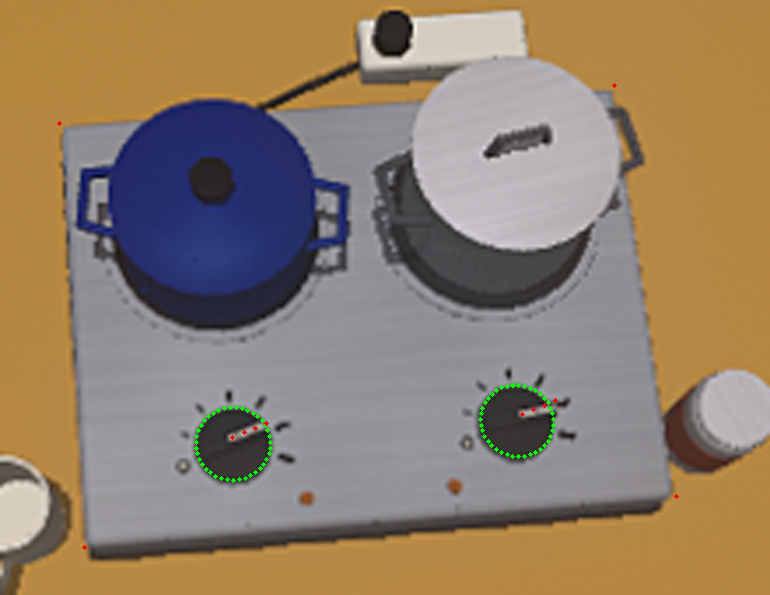

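Call:
move_arm(steps=[-0.002,-0.012,0.025,0,1,-0.002,-0.012,0.025,0,1,-0.002,-0.012,0.025,0,1,-0.002,-0.012,0.025,0,1,-0.002,-0.012,0.025,0,1,-0.002,-0.012,0.025,0,1,-0.002,-0.012,0.025,0,1,-0.002,-0.012,0.025,0,1,-0.002,-0.012,0.025,0,1,-0.002,-0.012,0.025,0,1,0,-0.012,0.025,0,1,0,-0.012,0.025,0,1], squeeze=20)

```text
time: 1.45
position: [0.4189, 0.4131, 0.2517]
orientation: [[0.0, 0.252, 0.968], [0.001, 0.968, -0.252], [-1.0, 0.001, 0.0]]
force: [0.6, 0.4, -0.4]
width: 0.0002
```

Call:
move_arm(steps=[0,-0.0223,0.0168,0,1,0,-0.0223,0.0168,0,1,0,-0.0223,0.0168,0,1,0,-0.0223,0.0168,0,1,0,-0.0223,0.0168,0,1,0,-0.0223,0.0168,0,1,0,-0.0223,0.0168,0,1,0,-0.0223,0.0168,0,1,0,-0.0223,0.0168,0,1,0,-0.0223,0.0168,0,1,0,-0.0223,0.0168,0,1,0,-0.0223,0.0168,0,1])

```text
time: 2.45
position: [0.5459, 0.103, 0.2516]
orientation: [[0.001, 0.252, 0.968], [0.0, 0.968, -0.252], [-1.0, 0.0, 0.0]]
force: [0.6, 0.0, 0.5]
width: 0.0
```

Call:
move_arm(steps=[0,0,0,7.1,1,0,0,0,7.1,1,0,0,0,7.1,1,0,0,0,7.1,1,0,0,0,7.1,1,0,0,0,7.1,1,0,0,0,7.1,1,0,0,0,7.1,1,0,0,0,7.1,1,0,0,0,7.1,1,0,0,0,7.1,1,0,0,0,7.1,1])

```text
time: 3.45
position: [0.5455, 0.1043, 0.2514]
orientation: [[0.0, 0.984, -0.176], [0.0, -0.176, -0.984], [-1.0, 0.0, -0.0]]
force: [0.1, 0.7, -0.3]
width: -0.0002
```

Call:
move_arm(steps=[0,0,0,7.1,1,0,0,0,7.1,1,0,0,0,7.1,1,0,0,0,7.1,1,0,0,0,7.1,1,0,0,0,7.1,1,0,0,0,7.1,1,0,0,0,7.1,1,0,0,0,0,1])

```text
time: 4.2
position: [0.5455, 0.1044, 0.2513]
orientation: [[0.0, 0.395, -0.919], [-0.0, -0.919, -0.395], [-1.0, 0.0, -0.0]]
force: [0.1, -0.5, 0.8]
width: 0.0
```

Run:
```python
from h import *
s=status.sense(); print(s['time'],s['position'],s['orientation'].round(3),s['width'],s['joint_positions'],s['force'])
snap('wrist','w1.png');snap('scene','s2.png')
print(proj('wrist',[[.53,.0735,.117],s['position']])/.64)
```

```text
4.2 [0.54548815 0.10440351 0.25134249] [[ 0.     0.395 -0.919]
 [-0.    -0.919 -0.395]
 [-1.     0.    -0.   ]] 4.0892888629359036e-05 [-0.8180446   0.32662922  0.7057514   1.85300863 -0.24224289  1.04897518
 -1.18164206] [ 0.11958886 -0.52694981  0.76743026]
[[443.63414794 325.29865787]
 [406.16860921 394.48033096]]
```

View pics/w1.png

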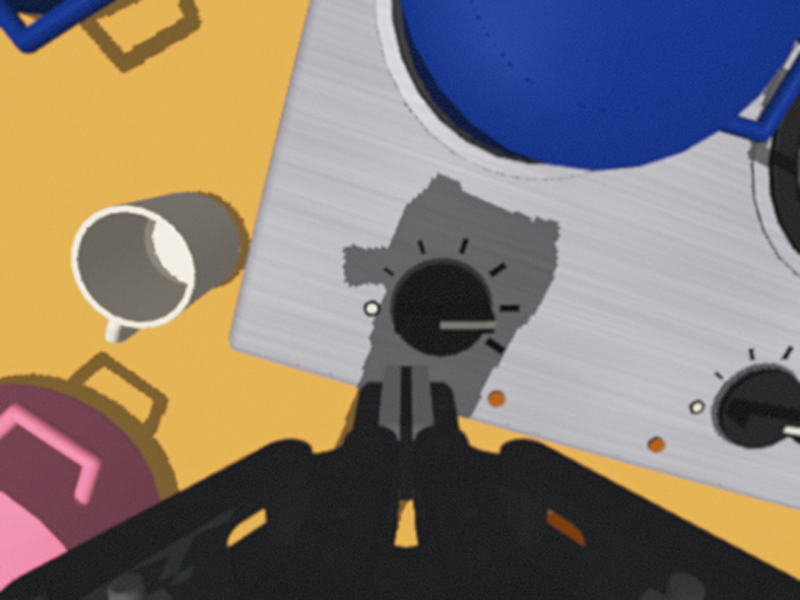

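View pics/s2.png

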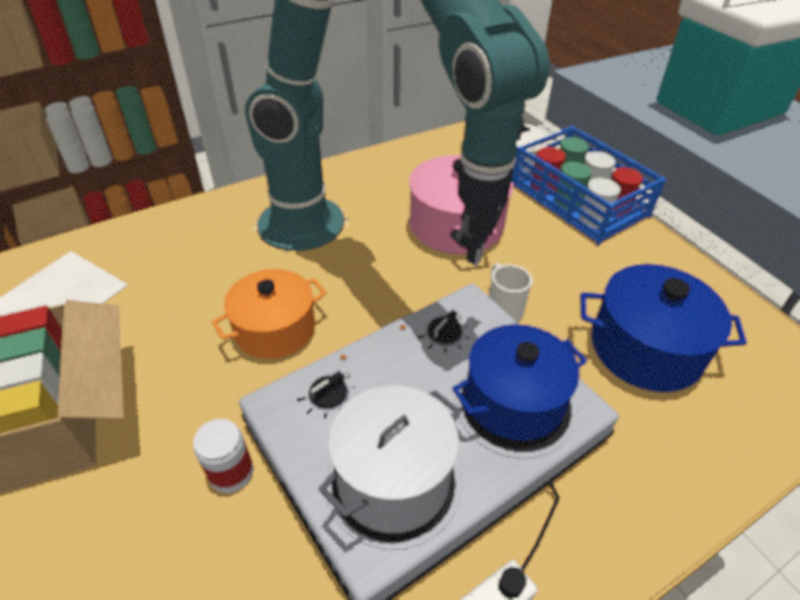

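Wrist view: predicted axis (444,325) agrees with the bar's white line start (440,325); pointer lies on tick 5. So three clicks anticlockwise are needed. The shut fingertip is behind the tail end; descending.

Call:
move_arm(steps=[0.0125,0,0,0,1,0.0125,0,0,0,1,0.0125,0,0,0,1,0.0125,0,0,0,1,0.0125,0,0,0,1,0.0125,0,0,0,1,0.0125,0,0,0,1,0.0125,0,0,0,1,0.0125,0,0,0,1,0.0125,0,0,0,1,0.012,0,0,0,1,0.012,0,0,0,1])

```text
time: 5.3
position: [0.5455, 0.1042, 0.1011]
orientation: [[-0.0, 0.397, -0.918], [-0.0, -0.918, -0.397], [-1.0, 0.0, 0.0]]
force: [-0.6, -0.4, 0.5]
width: -0.0001
```

Run:
```python
from h import *
s=status.sense(); print(s['time'],s['position'],s['width'],s['force'])
snap('wrist','w2.png')
```

```text
5.3 [0.54549609 0.10424608 0.10106623] -7.710108169629169e-05 [-0.58787967 -0.42619859  0.50271953]
```

View pics/w2.png

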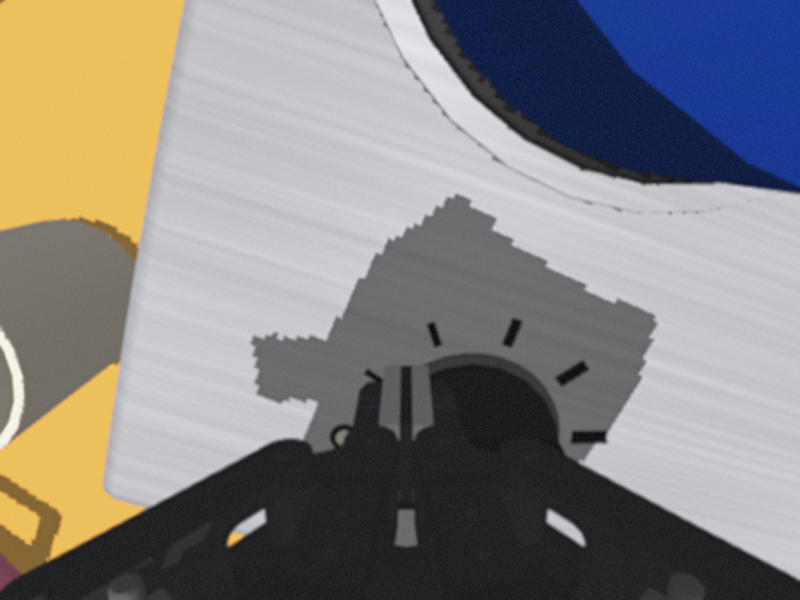

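Call:
move_arm(steps=[0,0,0.001,0,1,0,0,0.001,0,1,0,0,0.001,0,1,0,0,0.001,0,1,0,0,0.001,0,1,0,0,0.001,0,1,0,0,0.001,0,1,0,0,0.001,0,1,0,0,0,0,1])

```text
time: 6.1
position: [0.538, 0.101, 0.1024]
orientation: [[0.0, 0.397, -0.918], [0.0, -0.918, -0.397], [-1.0, -0.0, -0.0]]
force: [-0.3, -0.1, -0.0]
width: 0.0
```

Call:
move_arm(steps=[0,0,0.0006,0,1,0,0,0.0006,0,1,0,0,0,0,1])

```text
time: 6.35
position: [0.537, 0.1006, 0.1023]
orientation: [[0.0, 0.397, -0.918], [0.0, -0.918, -0.397], [-1.0, -0.0, -0.0]]
force: [0.2, -0.6, 0.4]
width: 0.0001
```

Call:
move_arm(steps=[0,-0.0006,0.0008,-2,1,0,-0.0006,0.0008,-2,1,0,-0.0006,0.0008,-2,1,0,-0.0006,0.0008,-2,1])

```text
time: 6.68
position: [0.536, 0.1019, 0.1029]
orientation: [[0.007, 0.522, -0.853], [0.0, -0.853, -0.522], [-1.0, 0.003, -0.006]]
force: [8.0, 2.5, -5.3]
width: 0.0003
```

Call:
move_arm(steps=[0,-0.0006,0.0008,-2,1,0,-0.0006,0.0008,-2,1,0,-0.0006,0.0008,-2,1])

```text
time: 6.93
position: [0.5351, 0.1029, 0.1033]
orientation: [[0.011, 0.609, -0.793], [0.001, -0.793, -0.609], [-1.0, 0.006, -0.01]]
force: [11.9, 4.2, -6.9]
width: 0.0004
```

Call:
move_arm(steps=[0,-0.001,0,3,1,0,-0.001,0,3,1,0,-0.001,0,3,1,0,-0.001,0,3,1,0,0,0,0,1])

```text
time: 7.35
position: [0.5322, 0.1049, 0.1037]
orientation: [[0.009, 0.427, -0.904], [-0.0, -0.904, -0.427], [-1.0, 0.004, -0.008]]
force: [7.0, -0.5, 0.7]
width: -0.0
```

Run:
```python
from h import *
s=status.sense(); print(s['time'],s['position'],s['force'],s['ft_torque'])
snap('scene','s3.png');snap('wrist','w3.png')
im=cv2.imread('pics/raw_s3.png');cv2.imwrite('pics/s3c.png',cv2.resize(im[170:270,230:350],None,fx=6,fy=6,interpolation=cv2.INTER_CUBIC))
```

```text
7.35 [0.53221096 0.10486022 0.10373145] [ 7.02293912 -0.5496549   0.66058553] [-0.09208063 -1.61852128  0.08286741]
```

View pics/w3.png

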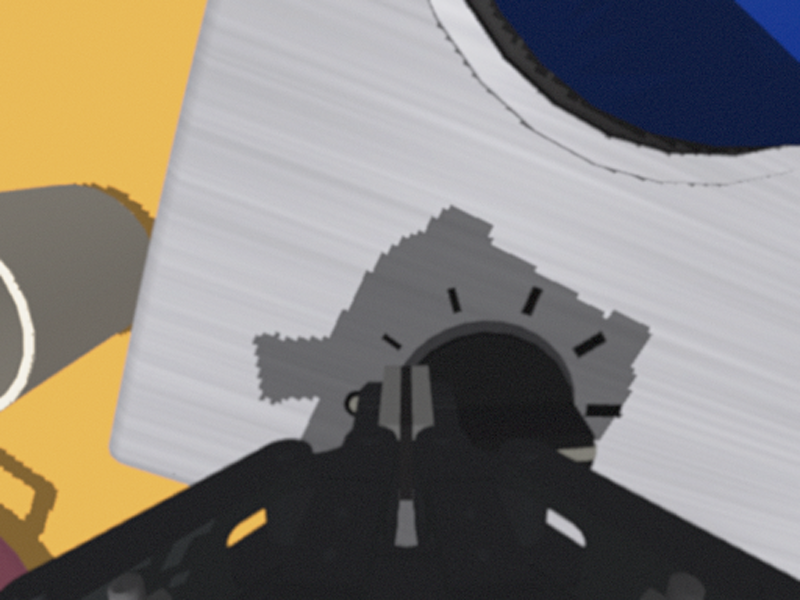

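View pics/s3c.png

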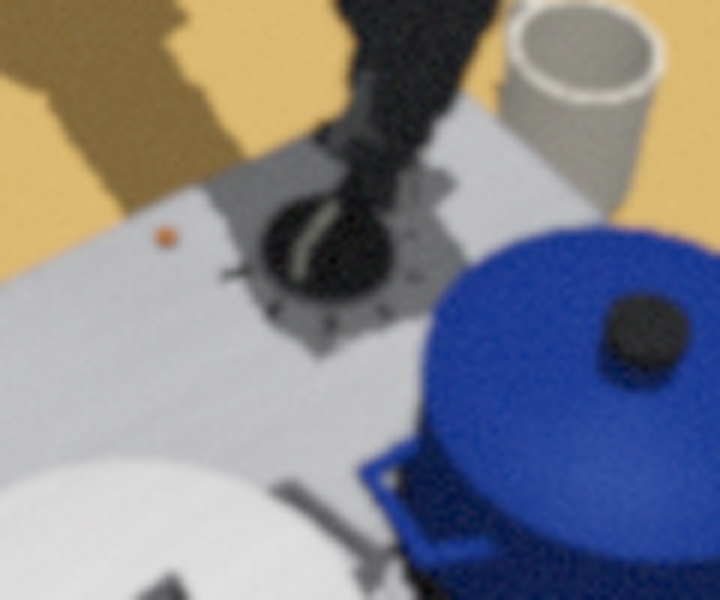

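Call:
move_arm(steps=[0,0,0.0008,0,1,0,0,0.0008,0,1,0,0,0.0008,0,1])

```text
time: 7.7
position: [0.5306, 0.1044, 0.1038]
orientation: [[0.01, 0.429, -0.903], [0.001, -0.903, -0.429], [-1.0, 0.004, -0.01]]
force: [9.5, 1.5, -0.6]
width: -0.0
```

Call:
move_arm(steps=[0,0,0.0008,0,1,0,0,0.0008,0,1,0,0,0.0008,-2,1])

```text
time: 7.95
position: [0.5269, 0.1034, 0.1035]
orientation: [[0.007, 0.461, -0.888], [0.001, -0.888, -0.461], [-1.0, 0.002, -0.006]]
force: [3.9, 1.6, 1.5]
width: 0.0002
```

Call:
move_arm(steps=[0,0,0.0008,-2,1,0,0,0.0008,-2,1])

```text
time: 8.12
position: [0.5241, 0.1028, 0.1032]
orientation: [[0.004, 0.523, -0.852], [0.001, -0.852, -0.523], [-1.0, 0.001, -0.004]]
force: [1.1, 1.4, 0.9]
width: -0.0005
```

Call:
move_arm(steps=[0,0,0,0,1,0,0,0,0,1,0,0,0,0,1])

```text
time: 8.37
position: [0.5219, 0.1018, 0.1021]
orientation: [[-0.001, 0.52, -0.854], [-0.0, -0.854, -0.52], [-1.0, -0.0, 0.001]]
force: [0.7, 0.4, -0.1]
width: 0.0003
```

```bash
cat > look.py <<'E'
from h import *
import sys
k=sys.argv[1]
s=status.sense(); print(s['time'],s['position'],s['force'],s['orientation'][:2,2])
o=np.array(s['position'])[:2]-[.53,.0735]; z=s['orientation'][:2,2]; y=s['orientation'][:2,1]
print('radial',-o@y,'n',-o@z,'tool bar-angle rel start',np.degrees(np.arctan2(-y[1],-y[0]))-113.2)
snap('scene','s%s.png'%k);
im=cv2.imread('pics/raw_s%s.png'%k);cv2.imwrite('pics/s%sc.png'%k,cv2.resize(im[185:235,260:320],None,fx=10,fy=10,interpolation=cv2.INTER_CUBIC))
for n in range(7):
    a=np.radians(5.23+108-36*n); print(n,((proj('scene',[[.53+.026*np.cos(a),.0735+.026*np.sin(a),.117]])[0]-[260,185]+.5)*10).round())
E
python3 look.py 4
```

```text
8.3667 [0.52185297 0.10184273 0.1021163 ] [ 0.6732072   0.36994498 -0.09630136] [-0.85409123 -0.5201226 ]
radial 0.028444739956005886 n 0.0077833853704396515 tool bar-angle rel start 8.140476528930748
0 [305. 143.]
1 [340. 178.]
2 [343. 221.]
3 [311. 255.]
4 [255. 267.]
5 [199. 252.]
6 [163. 216.]
```

View pics/s4c.png

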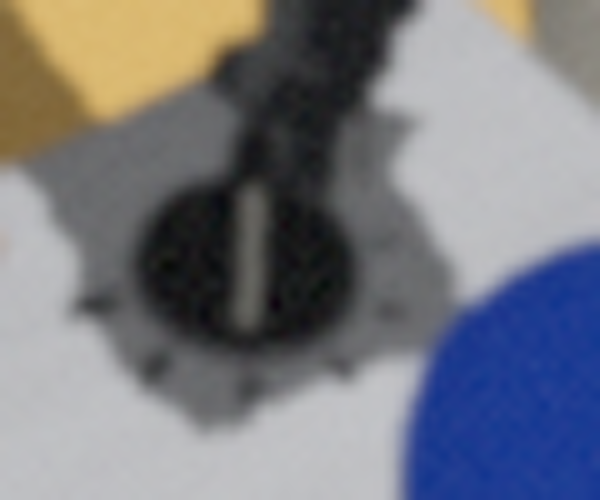

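Call:
move_arm(steps=[0,-0.0015,0,0,1,0,-0.0016,0.0008,0,1,0,0,0.001,0,1,0,0,0,-5.5,1,0,0,0,-5.5,1,0,0,0,-5.5,1,0,0,0,-5.5,1,0,0,0,0,1])

```text
time: 9.08
position: [0.5189, 0.1037, 0.1023]
orientation: [[-0.0, 0.804, -0.594], [0.0, -0.594, -0.804], [-1.0, -0.0, -0.0]]
force: [-0.9, -0.7, 1.2]
width: 0.0002
```

Call:
move_arm(steps=[0,0,0.001,0,1,0,0,0.001,0,1,0,0,0.001,0,1,0,0,0.001,0,1,0,0,0.001,0,1])

```text
time: 9.5
position: [0.5169, 0.1008, 0.1025]
orientation: [[0.002, 0.803, -0.596], [0.001, -0.596, -0.803], [-1.0, 0.001, -0.002]]
force: [4.3, 4.4, -2.8]
width: -0.0
```

Call:
move_arm(steps=[0,-0.0003,0.0009,-1,1,0,-0.0003,0.0009,-1,1,0,-0.0003,0.0009,-1,1])

```text
time: 9.75
position: [0.5159, 0.1006, 0.1026]
orientation: [[0.005, 0.834, -0.552], [0.003, -0.552, -0.834], [-1.0, 0.003, -0.005]]
force: [7.9, 8.2, -7.2]
width: -0.0003
```

Call:
move_arm(steps=[0,0,0.001,0,1,0,0,0.001,0,1,0,0,0.001,0,1])

```text
time: 10.0
position: [0.5156, 0.1, 0.1029]
orientation: [[0.008, 0.834, -0.551], [0.005, -0.551, -0.834], [-1.0, 0.004, -0.008]]
force: [9.9, 13.6, -10.9]
width: -0.0003
```

Call:
move_arm(steps=[0,0,0.0008,-2,1,0,0,0.0008,-2,1])

```text
time: 10.17
position: [0.5139, 0.0992, 0.1027]
orientation: [[0.006, 0.872, -0.49], [0.005, -0.49, -0.872], [-1.0, 0.003, -0.007]]
force: [5.9, 11.2, -6.3]
width: -0.0001
```

```bash
python3 look.py 5
```

```text
10.1667 [0.51388466 0.09919025 0.10267308] [ 5.86883727 11.19206967 -6.29631157] [-0.48972858 -0.87184526]
radial 0.026632211105015333 n 0.014505782673136108 tool bar-angle rel start 37.47517829642673
0 [305. 143.]
1 [340. 178.]
2 [343. 221.]
3 [311. 255.]
4 [255. 267.]
5 [199. 252.]
6 [163. 216.]
```

View pics/s5c.png

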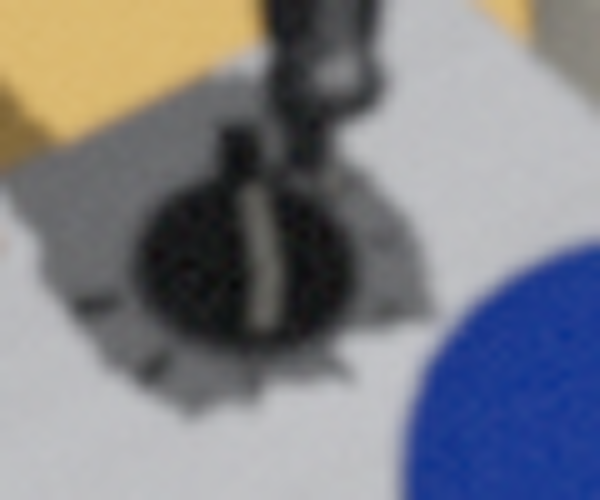

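Call:
move_arm(steps=[0,0,0.0008,-1,1,0,0,0.0008,-1,1])

```text
time: 10.38
position: [0.511, 0.0958, 0.1024]
orientation: [[0.001, 0.888, -0.461], [0.003, -0.461, -0.888], [-1.0, -0.0, -0.003]]
force: [1.2, 5.3, -2.2]
width: 0.0001
```

Call:
move_arm(steps=[0,0,0.0004,0,1,0,0,0,0,1])

```text
time: 10.55
position: [0.5098, 0.0935, 0.1022]
orientation: [[-0.001, 0.887, -0.463], [0.001, -0.463, -0.887], [-1.0, -0.001, -0.0]]
force: [-2.0, 2.3, 1.3]
width: -0.0
```

Call:
move_arm(steps=[0,0,0,0,1,0,0,0,0,1])

```text
time: 10.72
position: [0.5099, 0.092, 0.1021]
orientation: [[-0.001, 0.886, -0.464], [-0.001, -0.464, -0.886], [-1.0, -0.0, 0.001]]
force: [0.1, -0.2, -0.6]
width: 0.0001
```

```bash
python3 look.py 6
```

```text
10.7167 [0.5098746  0.09196557 0.10214417] [ 0.07236307 -0.24929711 -0.58528312] [-0.46367742 -0.88600356]
radial 0.026393256981422336 n 0.007028870854602711 tool bar-angle rel start 39.175302918571404
0 [305. 143.]
1 [340. 178.]
2 [343. 221.]
3 [311. 255.]
4 [255. 267.]
5 [199. 252.]
6 [163. 216.]
```

View pics/s6c.png

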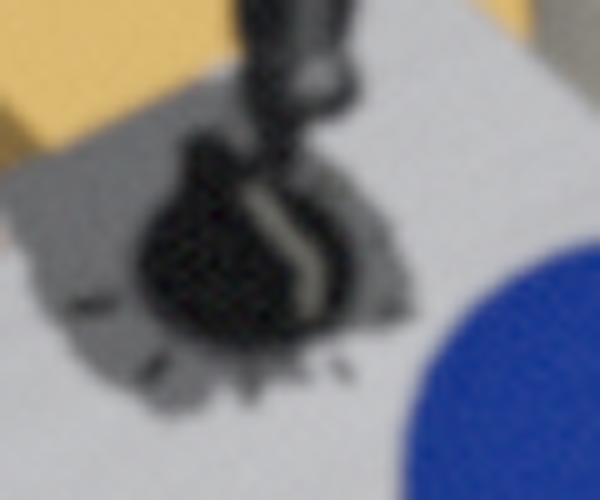

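Call:
move_arm(steps=[0,-0.0018,0,0,1,0,-0.0018,0,0,1,0,-0.0018,0.001,0,1,0,0,0.0014,0,1,0,0,0.0014,0,1,0,0,0,-6.5,1,0,0,0,-6.5,1,0,0,0,-6.5,1,0,0,0,-6.5,1,0,0,0,0,1])

```text
time: 11.6
position: [0.5038, 0.0913, 0.1024]
orientation: [[0.0, 1.0, -0.026], [0.0, -0.026, -1.0], [-1.0, 0.0, -0.0]]
force: [0.2, -0.6, -0.6]
width: 0.0001
```

Now the last click, in small pushes.

Call:
move_arm(steps=[0,0,0.001,0,1,0,0,0.001,0,1,0,0,0.001,0,1,0,0,0.001,0,1,0,0,0.001,0,1])

```text
time: 12.02
position: [0.5036, 0.0879, 0.1024]
orientation: [[0.0, 1.0, -0.028], [0.001, -0.028, -1.0], [-1.0, 0.0, -0.001]]
force: [0.5, 5.6, -0.7]
width: -0.0001
```

Call:
move_arm(steps=[0,0,0.001,0,1,0,0,0.001,0,1,0,0,0.001,0,1])

```text
time: 12.27
position: [0.5036, 0.0874, 0.1024]
orientation: [[0.001, 1.0, -0.026], [0.004, -0.026, -1.0], [-1.0, 0.0, -0.004]]
force: [0.5, 11.8, -0.4]
width: -0.0
```

Call:
move_arm(steps=[0,0,0.0008,-1,1,0,0,0.0008,-1,1])

```text
time: 12.43
position: [0.5032, 0.0869, 0.1024]
orientation: [[-0.0, 1.0, 0.011], [0.005, 0.011, -1.0], [-1.0, -0.0, -0.005]]
force: [-1.6, 15.4, -0.4]
width: -0.0002
```

Call:
move_arm(steps=[0,0,0.0006,0,1,0,0,0.0006,0,1])

```text
time: 12.6
position: [0.5032, 0.0867, 0.1025]
orientation: [[0.0, 1.0, 0.011], [0.006, 0.011, -1.0], [-1.0, 0.0, -0.006]]
force: [-1.5, 16.2, -1.6]
width: 0.0
```

Call:
move_arm(steps=[0,0,0.0006,0,1,0,0,0.0006,0,1])

```text
time: 12.77
position: [0.5031, 0.0864, 0.1025]
orientation: [[-0.0, 1.0, 0.011], [0.007, 0.011, -1.0], [-1.0, -0.0, -0.007]]
force: [-1.7, 18.0, -1.9]
width: -0.0003
```

```bash
python3 look.py 7; python3 -c "
from h import *
snap('wrist','w7.png');snap('top','t7.png');im=cv2.imread('pics/raw_t7.png');cv2.imwrite('pics/t7c.png',cv2.resize(im[165:210,205:265],None,fx=10,fy=10,interpolation=cv2.INTER_CUBIC))
s=status.sense();print(s['ft_torque'],s['joint_efforts'])"
```

```text
12.7667 [0.50313021 0.08639267 0.10246657] [-1.71703271 18.03918245 -1.89319373] [ 0.01148   -0.9999097]
radial 0.026720004226351762 n 0.013199968627969565 tool bar-angle rel start -292.5422088243741
0 [305. 143.]
1 [340. 178.]
2 [343. 221.]
3 [311. 255.]
4 [255. 267.]
5 [199. 252.]
6 [163. 216.]
[2.16772448 0.33026429 0.02648322] [ 5.32535210e+00 -4.13233137e+01  8.76897633e+00 -1.71519846e+01
  1.92035973e+00 -3.82345514e-01 -3.99696606e-02]
```

View pics/s7c.png

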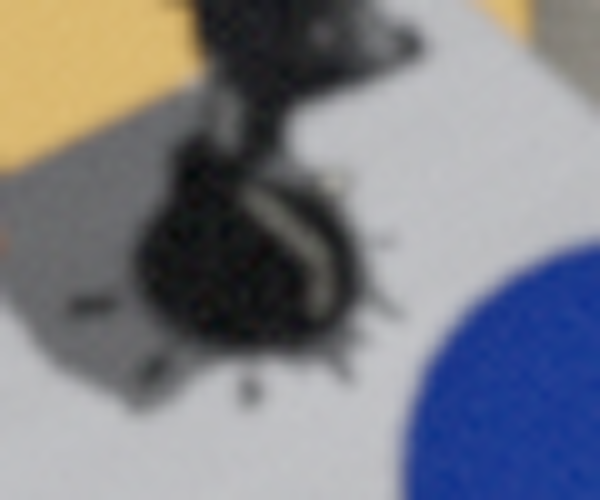

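View pics/w7.png

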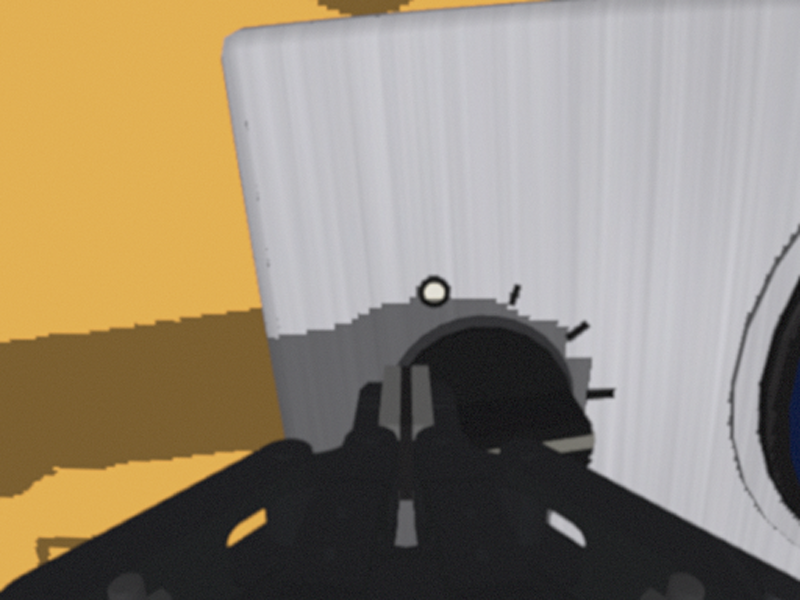

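Call:
move_arm(steps=[0,0,0,0,1,0,0,0,0,1])

```text
time: 13.08
position: [0.5028, 0.0827, 0.1023]
orientation: [[-0.001, 1.0, 0.009], [0.003, 0.009, -1.0], [-1.0, -0.001, -0.003]]
force: [-2.5, 6.2, 1.0]
width: -0.0004
```

Call:
move_arm(steps=[0,0,0.0005,0,1,0,0,0.0005,0,1])

```text
time: 13.25
position: [0.5029, 0.0805, 0.1022]
orientation: [[-0.001, 1.0, 0.008], [0.002, 0.008, -1.0], [-1.0, -0.001, -0.002]]
force: [-1.1, 4.2, 0.2]
width: 0.0003
```

It creeps on by itself; holding to let it settle.

Call:
move_arm(steps=[0,0,0,0,1,0,0,0,0,1,0,0,0,0,1])

```text
time: 13.5
position: [0.5033, 0.0783, 0.1022]
orientation: [[-0.0, 1.0, 0.007], [-0.0, 0.007, -1.0], [-1.0, -0.0, 0.0]]
force: [-0.8, 1.1, -0.4]
width: -0.0001
```

```bash
python3 look.py 8
```

```text
13.5 [0.50328251 0.07834772 0.10220587] [-0.75703413  1.06264972 -0.44234423] [ 0.00668017 -0.99997763]
radial 0.0266845070836594 n 0.005026084488624531 tool bar-angle rel start -292.81726093357275
0 [305. 143.]
1 [340. 178.]
2 [343. 221.]
3 [311. 255.]
4 [255. 267.]
5 [199. 252.]
6 [163. 216.]
```

View pics/s8c.png

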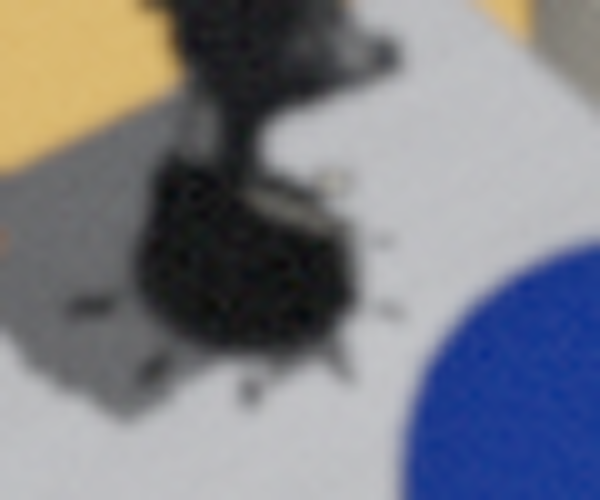

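The pointer end is at (338,222); setting 2 is predicted at (343,221). Backing off, then lifting.

Call:
move_arm(steps=[0,-0.001,-0.002,0,1,0,-0.002,-0.003,0,1,0,-0.003,-0.003,0,1,-0.004,-0.003,-0.002,0,1,-0.012,0,0,0,1,-0.015,0,0,0,1,-0.02,0,0,0,1,-0.02,0,0,0,1,-0.02,0,0,0,1,-0.02,0,0,0,1,-0.02,0,0,0,1,-0.02,0,0,0,1])

```text
time: 14.55
position: [0.4941, 0.0885, 0.2546]
orientation: [[0.0, 1.0, 0.007], [0.0, 0.007, -1.0], [-1.0, 0.0, -0.0]]
force: [0.0, -0.0, -0.9]
width: -0.0003
```

Call:
move_arm(steps=[0,-0.02,-0.01,0,1,0,-0.02,-0.01,0,1,0,-0.02,-0.01,0,1,0,-0.02,-0.01,0,1,0,-0.02,-0.01,0,1,0,-0.02,-0.01,0,1,0,0,0,0,1,0,0,0,0,1])

```text
time: 15.22
position: [0.3734, 0.1481, 0.2537]
orientation: [[0.001, 1.0, 0.009], [0.001, 0.009, -1.0], [-1.0, 0.001, -0.001]]
force: [0.3, -0.3, 0.3]
width: 0.0002
```

```bash
python3 look.py 9; python3 -c "
from h import *
snap('top','t9.png');im=cv2.imread('pics/raw_t9.png');cv2.imwrite('pics/t9c.png',cv2.resize(im[60:230,160:390],None,fx=3.4,fy=3.4,interpolation=cv2.INTER_CUBIC))"
```

```text
15.2167 [0.37340554 0.14807778 0.253702  ] [ 0.32375431 -0.29381698  0.3368754 ] [ 0.00913015 -0.9999581 ]
radial 0.15590700576251318 n 0.07600438182061282 tool bar-angle rel start -292.6769090448711
0 [305. 143.]
1 [340. 178.]
2 [343. 221.]
3 [311. 255.]
4 [255. 267.]
5 [199. 252.]
6 [163. 216.]
```

View pics/s9c.png

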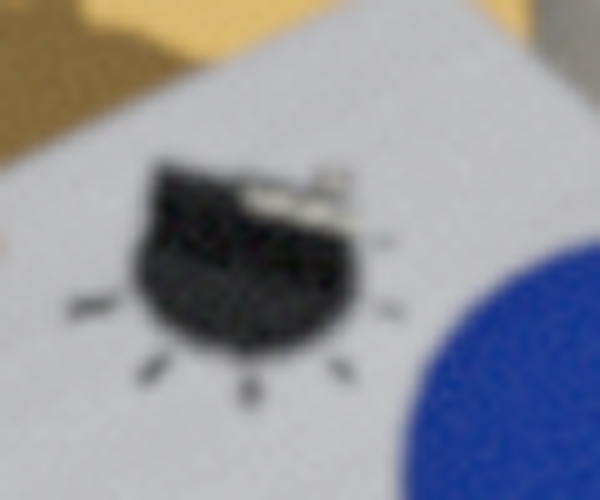

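View pics/t9c.png

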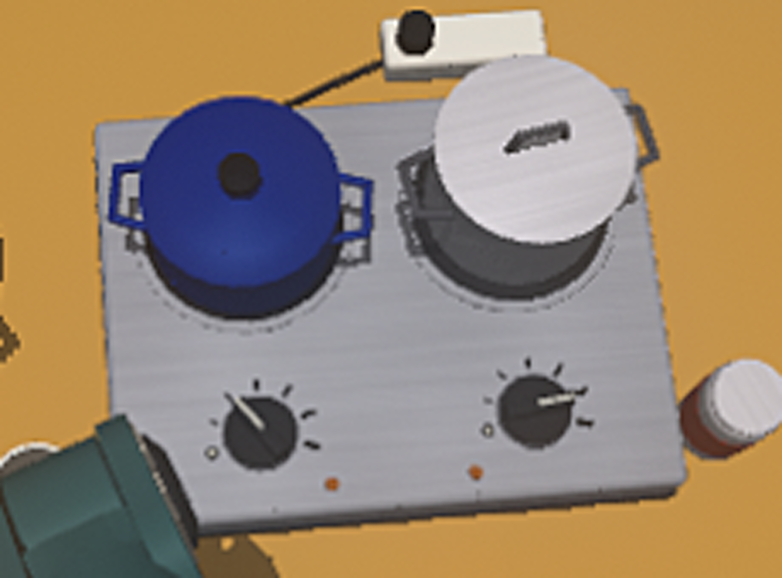

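View pics/s9.png

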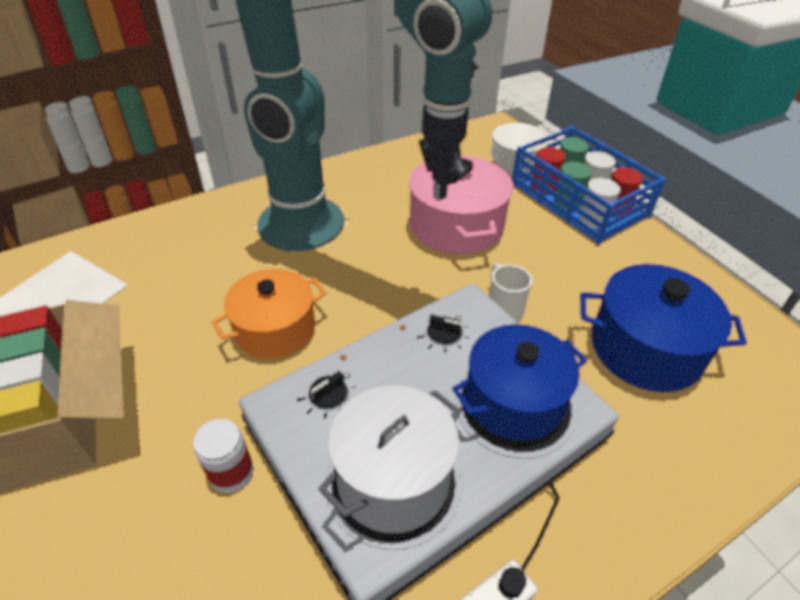

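The selector points at tick 2 in both views: line (262,430)→(228,393) in the top view, pointer end at (350,220) in the scene view against a predicted (343,221). The right selector, pots, tin and mug look unchanged.

```bash
python3 -c "
from h import *
print(ticket.hand_in())"
```

```text
the job is handed in; nothing more can be done
None
```

The left selector, in front of the blue casserole, is now on setting 2. It started on 5, and I pushed its tail end round anticlockwise with the shut fingertips, three clicks: 4, 3, 2. I checked each click in a picture, then backed off, lifted clear and handed in at about 15 s.

**Final checks:** After the hand was away, the white line pointed at tick 2 in both the scene and the top view. The right selector, pots and tin looked unmoved in the before-and-after pictures. The mug was partly hidden by the arm in the top view but looked in place in the scene view. The force reading was about zero.

**What disagreed:**
- **Push force:** Pushes peaked at about 12–20 N, well above the stated 4 N. The arm bent a few mm before each click, and I do not know the cause.
- **First push:** It met the bar too near the axis, so I moved the finger outward. Nothing ran past its setting.

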